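Seat the mesh frame and throw the toggle clamps of the bench screening machine

TASK

Push the mesh frame on the screening machine straight back with your fingertips until it sits fully home against the back stop. Then push the handles of the two toggle clamps, one on each side of the machine, outward and down until each snaps over and locks its rubber foot on the frame. Do not lift the frame or pick anything up, and leave everything else on the table where it stands.

Things in the scene. Friction and masses are not known exactly. Their poses are not given: they have to be found in the camera images.
- screener: bench screening machine, fixed: white housing 270 x 280 mm, above it on rubber mounts a stainless deck, 290 mm deep (x -165 to +125 mm), 355 mm wide, its top 105 mm above the table. Origin: on the table under the centre of the frame's home place; +x away from the robot to the back stop, +y left. Guide strips 12 mm high beside the frame, 3 mm clear each side; the front is open.
- stop_face (a point): middle of the front face of the back stop, an upright bar 150 mm wide and 30 mm high on the deck; at (88.5, 0, 120) mm in the machine's frame. The frame's back rail must meet it.
- mesh_frame: loose stainless frame with wire mesh, 176 mm deep (x), 170 wide, rails 13 wide and 18 high, 0.3-0.6 kg, flat on the deck; wire lifting bows 60 mm wide stand on the middle of the front and back rails, 39 mm above the underside. Origin: centre of its underside, axes as the machine's. Starts 18 to 42 mm short of the stop; home is x = +0.5 mm in the machine's frame. Slides with 1.5 to 5 N.
- clamp_left (a joint): left (+y) clamp: angle of its handle to its holding arm, rad: 0 = open (handle up at 66 deg, leaning outward, arm raised); 2.18 = locked (handle lying outward 3 deg above level, arm level). A light spring swings it back open if let go too early; past dead centre (2.06) it snaps over and stays. Pushing the grip takes about 3 to 4 N, up to 6 N just before it snaps; the linkage brings the arm down.
- clamp_right (a joint): right (-y) clamp: angle of its handle to its holding arm, rad: 0 = open (handle up at 66 deg, leaning outward, arm raised); 2.18 = locked (handle lying outward 3 deg above level, arm level). A light spring swings it back open if let go too early; past dead centre (2.06) it snaps over and stays. Pushing the grip takes about 3 to 4 N, up to 6 N just before it snaps; the linkage brings the arm down.
- clamp_left_grip (a point): point on the axis of the left clamp handle's black round grip, 16 mm thick, 90 mm from the pin; the grip ends at 113 mm. In the machine's frame it goes from (15, +181, 225) open to (15, +216, 156) mm locked, swinging outward and down. The raised holding arm on its inner side tops out at z 200 mm, within 135 mm of the centre line: above that there is room inside the handle for fingers.
- clamp_right_grip (a point): point on the axis of the right clamp handle's black round grip, 16 mm thick, 90 mm from the pin; the grip ends at 113 mm. In the machine's frame it goes from (15, -181, 225) open to (15, -216, 156) mm locked, swinging outward and down. The raised holding arm on its inner side tops out at z 200 mm, within 135 mm of the centre line: above that there is room inside the handle for fingers.
- clamp_left_pin (a point): pivot pin of the left clamp's handle (handle to holding arm). In the machine's frame at (15, +145, 143) mm open and (15, +126, 151) mm locked.
- clamp_right_pin (a point): pivot pin of the right clamp's handle (handle to holding arm). In the machine's frame at (15, -145, 143) mm open and (15, -126, 151) mm locked.
- clamp_left_pad: black rubber foot, 18 mm diameter, on the spindle of the left clamp's holding arm; origin: centre of its underside. Locked, it presses on the frame's left rail with about 9 N.
- clamp_right_pad: the same rubber foot of the right clamp, for the frame's right rail.
- cup_a: bystander: clear plastic cup, 92 mm across the rim, 58 mm high, beside the machine; origin: centre of its underside.
- cup_b: bystander: a second clear plastic cup, the same size, beside the machine; origin: centre of its underside.
- dish: bystander: covered clear dish, 90 mm across, 18 mm high, beside the machine; origin: centre of its underside.
- jar: bystander: amber jar, 54 mm across, 70 mm high, beside the machine; origin: centre of its underside.
- tweezers: bystander: steel tweezers 130 mm long lying on the table in front of the machine; origin at the middle of its underside.
- brush: bystander: brush 170 mm long lying on the table in front of the machine; origin: underside.
- wash_bottle: bystander: white wash bottle, 68 mm across, 180 mm high with its bent spout, standing at the right front of the machine; origin: centre of its underside.
Not all that is in view belongs to the job. There is more than one size of the mesh_frame; the one meant has the size given above.

How it is judged:
By the outcome, as a careful person would: the job done as asked, in the order asked, and still so for the second after the job is handed in, with the robot touching nothing.
It also fails if it takes over 58 s, if anything falls off the work surface, if the arm or the gripper's body presses on something with over 40 N, if the wrist force passes 120 N, or if a joint passes its speed limit or range.

ROBOT

A 6-joint arm with a two-finger parallel gripper is mounted at the origin on the work surface. World frame = base frame: x ahead of the robot, y to its left, z up, the work surface at z = 0. Lengths are in m, angles in rad, forces in N, time in s.
With the tool pointing down it reaches from about 0.35 to 0.775 m from the base axis. Payload 7.3 kg.
Tool frame: the origin (TCP) lies at the very end of the fingers, on their centre line; the grasp point (between the pads) lies 19 mm behind it (robot.hold_point_z is the distance from the TCP to the grasp point, in m); z points along the fingers, y is the direction in which the jaws open and shut (so a half turn about z gives the same grasp; the last joint's range is limited). The gripper opens to 92 mm and grips with 3 to 60 N. Pads are 19 mm wide; open, the fingers measure 130 mm over their backs; the gripper's body (75 mm by 190 mm) begins 47 mm behind the grasp point.
Start: joints at [-1.392, 0.342, 1.524, -0, 1.275, -0.146], TCP at [0.168, -0.498, 0.227] pointing down, gripper open.
Joint ranges: [-2.53, 2.53], [-0.77, 2.02], [0.04, 2.7], [-1, 4.14], [0.28, 2.66], [-3.11, 3.11]. Speed limits (rad/s): [2.57, 2.57, 3.14, 3.14, 3.14, 3.14].

INTERFACE

Orientations are given as [roll, pitch, yaw] about the fixed x, y, z axes, in that order (R = Rz(yaw) Ry(pitch) Rx(roll)).
In Python, from cell import monitor, viewer, robot gives the robot as it stands.
- The arm moves only by the tool move_arm, never from a script. Its argument "deltas" is a list of rows, each an object of numbers: "x", "y", "z": the shift along the tool's x, y, z in m; "wx", "wy", "wz": the turn, a rotation vector about the tool's x, y, z in degrees; "hand": the opening, from 0 (shut) to 1 (fully open). In form: [{"x": .., "y": .., "z": .., "wx": .., "wy": .., "wz": .., "hand": ..}, ...]. A call has 1 to 8 rows; each row is the pose to reach, as a shift and turn from the pose commanded when the call began, along the tool's axes at that moment; what a row does not reach only later rows make up. A row lasts 1/8 s, in which the tool goes at most 62.5 mm and 10.7 degrees, less where a joint would pass 70% of its speed; a pose out of reach is approached as far as the arm can. A call with a gripper value outside its range is refused whole. The fingers move at their own pace and stop on an object; "grip_force" is the grip in N (left out, the last holds). Time passes only in rows, so rows that repeat a pose let the fingers close. It gives the time, the measured TCP pose, the force and the opening at its end, in the units of the state.
- monitor.observe(): the state, without advancing time (a new reading comes with each control period).
- viewer.read_camera(name): name is "side" or "top"; returns the picture (420x560x3 uint8, red, green, blue); there is no depth.
- viewer.camera_params(name): a dict with "camera_matrix" (3x3 intrinsics, pixels), "k1" (the pictures are not rectified: a ray, as slopes to the right and down, at radius r is drawn at 1 + k1 r^2 times it, then the intrinsics apply), "R" (3x3) and "t" (3): a world point X has camera coordinates R X + t. Camera axes: x right, y down, z forward; pixel columns grow to the right and rows downward; lengths in m; the calibration is good to about 2 mm. A picture is of the moment at which its call begins. camera_params takes no time and is no camera call.
- robot.hand_in(): hands the job in, once; it reports no verdict.
The state is a dict: "time": time; "qpos": joint angles; "qvel": joint speeds; "joint_efforts": joint torques, N m; "tool_pos": TCP position; "tool_rot": TCP orientation; "contact_force": force on the tool from outside, world axes, zero at the start; "torque": the same for the moment, N m; "opening": finger opening in m.
Only numpy, scipy, OpenCV 4.12 (cv2) and the standard library are available. Lean on these libraries where they do the work, as an engineer would, in place of code of your own. Each camera call takes 0.05 s, during which the arm holds its last target. There are 200 camera calls.

## Working session

There is one attempt and no reset: what is moved stays moved. The work goes in short steps, Python scripts to look and compute and a tool call to move; the robot and the scene stay as the last step left them, time stands still between calls to the robot, and variables do not carry over. Pictures are saved under pics/ and viewed, about 8 in all and at most 12, crops included, and the job is handed in when it is done.

Besides the shell and the picture viewer there is one more tool, called as name([rows], argument=value, ...), one row to a line, values as JSON. move_arm: Moves the arm, as the interface text tells. Its arguments: {"type":"object","properties":{"deltas":{"type":"array","items":{"type":"object","properties":{"x":{"type":"number"},"y":{"type":"number"},"z":{"type":"number"},"wx":{"type":"number"},"wy":{"type":"number"},"wz":{"type":"number"},"hand":{"type":"number"}}}},"grip_force":{"type":"number"}},"required":["deltas"]}

```bash
ls; mkdir -p pics; python3 - <<'E'
from cell import monitor, viewer, robot
import cv2
print(monitor.observe())
for n in("side","top"):
    cv2.imwrite(f"pics/{n}0.png",cv2.resize(viewer.read_camera(n)[:,:,::-1],(800,600),interpolation=cv2.INTER_CUBIC))
    print(n,viewer.camera_params(n))
E
```

```text
pics
{'time': 0.0, 'qpos': array([-1.39202241e+00,  3.42720741e-01,  1.52500944e+00, -1.33996244e-05,
        1.27538586e+00, -1.45987109e-01]), 'qvel': array([ 0.00118386, -0.00063886,  0.00245308, -0.00112113, -0.00168766,
        0.00112149]), 'joint_efforts': array([ 7.28538489e-04, -4.31237698e+01, -2.44220603e+01,  7.17666792e-02,
        5.58863534e-02, -1.37028305e-04]), 'tool_pos': array([ 0.16746982, -0.49715029,  0.22604863]), 'tool_rot': array([-3.14008361e+00, -2.08928714e-04,  3.24764776e-01]), 'contact_force': array([-0.01746074,  0.27549726, -0.40409552]), 'torque': array([-0.03984315, -0.02638053,  0.00681529]), 'opening': 0.09192643198471287}
side {'camera_matrix': array([[429.32401286,   0.        , 277.6499655 ],
       [  0.        , 429.32401286, 208.63321024],
       [  0.        ,   0.        ,   1.        ]]), 'k1': 0.045732710872644154, 'R': array([[-0.99297683, -0.11783502,  0.01057973],
       [-0.0742175 ,  0.55077722, -0.83134603],
       [ 0.0921346 , -0.82629254, -0.55565443]]), 't': array([0.53172995, 0.12411175, 1.02323009])}
top {'camera_matrix': array([[392.87059603,   0.        , 279.48450149],
       [  0.        , 392.87059603, 210.10567679],
       [  0.        ,   0.        ,   1.        ]]), 'k1': 0.01148315040985195, 'R': array([[-4.96782640e-05, -9.99999364e-01, -1.12692070e-03],
       [-9.96396046e-01,  1.45087825e-04, -8.48227452e-02],
       [ 8.48228547e-02,  1.11864548e-03, -9.96395419e-01]]), 't': array([0.07015329, 0.51626983, 1.19057196])}
```

View pics/top0.png

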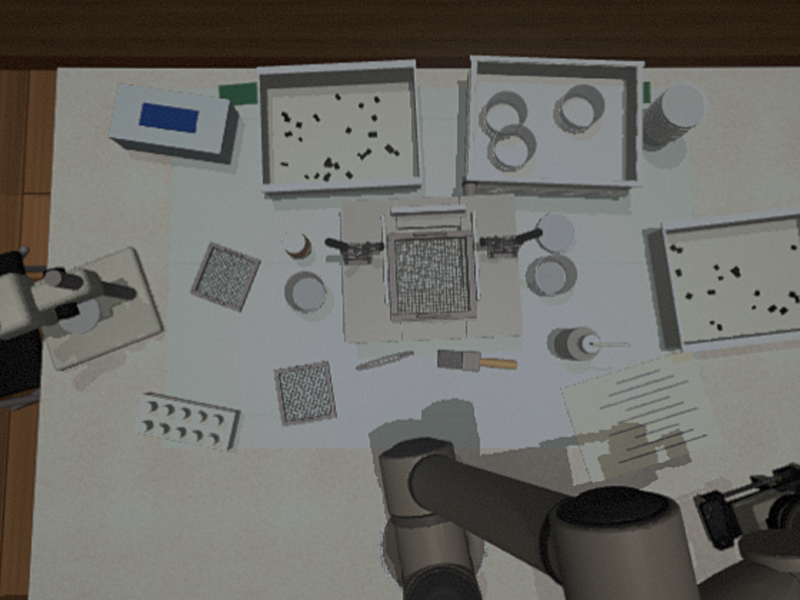

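View pics/side0.png

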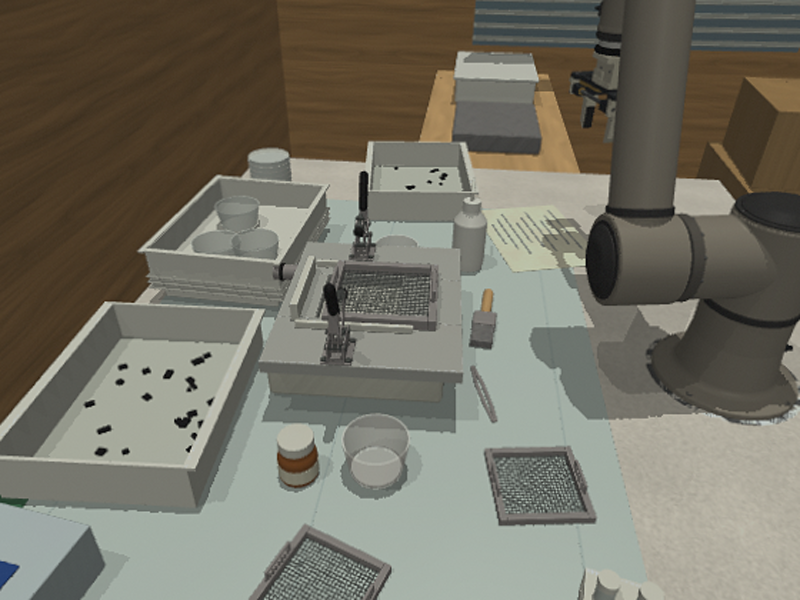

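The top view shows the machine with its deck corners near (341,198), (518,195), (523,338) and (345,342), and the frame short of the stop. The side view shows both handles up. Next I'll zoom in to measure.

```bash
cat > h.py <<'E'
import numpy as np, cv2
from cell import monitor, viewer, robot
from scipy.spatial.transform import Rotation as Ro
def ray(n,uv,z):
    p=viewer.camera_params(n);K=p["camera_matrix"];d=np.array([p["k1"],0,0,0.])
    # k1 model = OpenCV radial
    s=cv2.undistortPoints(np.array([[uv]],float),K,d)[0,0]
    c=-p["R"].T@p["t"]; v=p["R"].T@np.array([s[0],s[1],1]); return c+v*(z-c[2])/v[2]
def proj(n,X):
    p=viewer.camera_params(n)
    return cv2.projectPoints(np.atleast_2d(np.array(X,float)),cv2.Rodrigues(p["R"])[0],p["t"],p["camera_matrix"],np.array([p["k1"],0,0,0.]))[0][:,0]
def crop(n,f,x0,y0,w,h,s):
    im=viewer.read_camera(n)[y0:y0+h,x0:x0+w,::-1]
    cv2.imwrite(f,cv2.resize(im,None,fx=s,fy=s,interpolation=cv2.INTER_CUBIC))
E
python3 - <<'E'
from h import *
crop("top","pics/t1.png",220,120,160,130,4.6)
for uv in [(341,198),(518,195),(523,338),(345,342)]: print(ray("top",np.array(uv)*.7,.105))
E
```

```text
[0.71866119 0.18902381 0.105     ]
[ 0.72469074 -0.17248611  0.105     ]
[ 0.43324623 -0.1773118   0.105     ]
[0.42525801 0.17849684 0.105     ]
```

View pics/t1.png

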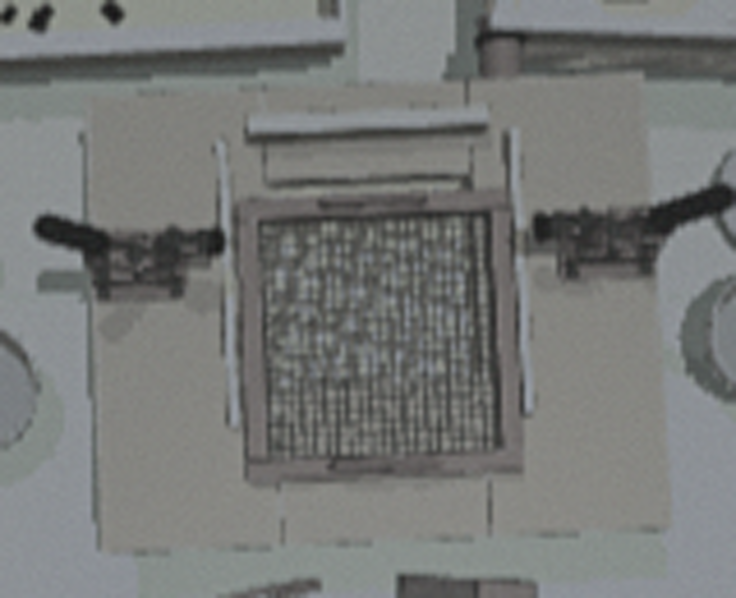

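The crop gives these pixels:
- Deck corners: (86,97), (643,72), (668,528), (100,550).
- Top front edge of the stop: (248,137)–(487,127).
- Frame: (238,203), (505,190), (522,470), (247,480).
- Grip ends: (45,227) and (722,196).

```bash
cat >> h.py <<'E'
def c2w(pts,z): return np.array([ray("top",(220+(u+.5)/4.6-.5,120+(v+.5)/4.6-.5),z) for u,v in pts])
def fit(M,W): # 2D rigid
    mc,wc=M.mean(0),W.mean(0);a,b=M-mc,W-wc
    th=np.arctan2((a[:,0]*b[:,1]-a[:,1]*b[:,0]).sum(),(a*b).sum());c,s=np.cos(th),np.sin(th)
    R=np.array([[c,-s],[s,c]]);return th,wc-R@mc,R
E
python3 - <<'E'
from h import *
D=c2w([(86,97),(643,72),(668,528),(100,550)],.105)[:,:2]
S=c2w([(248,137),(487,127)],.135)[:,:2]
G=c2w([(45,227),(722,196)],.242)[:,:2]
M=np.array([[.125,.1775],[.125,-.1775],[-.165,-.1775],[-.165,.1775],[.0885,.075],[.0885,-.075]])
th,t,R=fit(M,np.vstack([D,S]));print("machine",th,t);print((np.vstack([D,S])-t)@R)
print("grip ends in machine",(G-t)@R)
F=c2w([(238,203),(505,190),(522,470),(247,480)],.123)[:,:2]
f=(F-t)@R;print("frame corners",f,f.mean(0))
# refine using side reprojection check
P=lambda p:np.r_[R@np.array(p[:2])+t,p[2]]
for p in [(15,181,225),(15,-181,225),(88.5,75,135),(88.5,-75,135),(-165,177.5,105),(-165,-177.5,105)]:
    X=P(np.array(p)/1000);print(p,X.round(4),(proj("side",X)[0]/.7).round(0))
E
```

```text
machine 0.04093732119544968 [0.59570789 0.00909303]
[[ 0.12403716  0.17610409]
 [ 0.12551749 -0.1775755 ]
 [-0.16352071 -0.17634584]
 [-0.16271261  0.17665091]
 [ 0.08676121  0.07428553]
 [ 0.08691745 -0.07311918]]
grip ends in machine [[ 0.01472694  0.18787897]
 [ 0.01659732 -0.18742334]]
frame corners [[ 0.04830714  0.08222496]
 [ 0.04962604 -0.08381075]
 [-0.12469544 -0.08523434]
 [-0.12391522  0.08346674]] [-0.03766937 -0.00083835]
(15, 181, 225) [0.6033 0.1906 0.225 ] [329. 296.]
(15, -181, 225) [ 0.6181 -0.1711  0.225 ] [363. 184.]
(88.5, 75, 135) [0.6811 0.0877 0.135 ] [296. 304.]
(88.5, -75, 135) [ 0.6872 -0.0622  0.135 ] [315. 256.]
(-165, 177.5, 105) [0.4236 0.1797 0.105 ] [462. 373.]
(-165, -177.5, 105) [ 0.4381 -0.175   0.105 ] [460. 249.]
```

```bash
cat >> h.py <<'E'
TH=.0409;T=np.array([.5957,.0091]);RM=np.array([[np.cos(TH),-np.sin(TH)],[np.sin(TH),np.cos(TH)]])
def m2w(p): return np.r_[RM@np.array(p[:2])+T,p[2]]
def state():
    o=monitor.observe();R=Ro.from_euler("xyz",o["tool_rot"])
    print("t",round(o["time"],2),"tcp mach",np.r_[RM.T@(o["tool_pos"][:2]-T),o["tool_pos"][2]].round(4),"F mach",np.r_[RM.T@o["contact_force"][:2],o["contact_force"][2]].round(1),"rot",o["tool_rot"].round(4),"op",round(o["opening"],3),"q",o["qpos"].round(2))
    return o,R
def go(p,yaw): # machine-frame target (m), yaw relative to machine (rad)
    o,R=state();G=Ro.from_euler("xyz",[np.pi,0,TH+yaw])
    print("d",R.inv().apply(m2w(p)-o["tool_pos"]).round(4),"w",(R.inv()*G).as_rotvec(degrees=True).round(2))
E
python3 - <<'E'
from h import *
go((-.165,0,.2),0)
print(ray("top",np.array((575,345))*.7,.09), m2w((-.165,0,.2)))
E
```

```text
t 0.15 tcp mach [-0.4485 -0.4884  0.2262] F mach [-0.6  0.5 -0.1] rot [-3.1405e+00 -2.0000e-04  3.2490e-01] op 0.092 q [-1.39  0.34  1.52 -0.    1.28 -0.15]
d [ 0.409  -0.3894  0.0267] w [-0.06  0.   16.27]
[ 0.4194243  -0.28529619  0.09      ] [0.43083799 0.00235338 0.2       ]
```

move_arm([
  {"x": 0.02, "y": -0.02, "z": -0.04, "wz": 2, "hand": 1},
  {"x": 0.06, "y": -0.06, "z": -0.06, "wz": 4, "hand": 1},
  {"x": 0.1, "y": -0.095, "z": -0.06, "wz": 6, "hand": 1},
  {"x": 0.14, "y": -0.13, "z": -0.06, "wz": 8, "hand": 1},
  {"x": 0.18, "y": -0.17, "z": -0.06, "wz": 10, "hand": 1},
  {"x": 0.22, "y": -0.21, "z": -0.06, "wz": 12, "hand": 1},
  {"x": 0.26, "y": -0.25, "z": -0.06, "wz": 14, "hand": 1},
  {"x": 0.3, "y": -0.29, "z": -0.06, "wz": 16.3, "hand": 1},
])

```text
schema error: expected keys x, y, z, wx, wy, wz, hand
```

```bash
python3 -c "
from h import *
go((-.165,0,.113),0)"
```

```text
t 0.15 tcp mach [-0.4485 -0.4884  0.2262] F mach [-0.6  0.5 -0.1] rot [-3.1405e+00 -2.0000e-04  3.2490e-01] op 0.092 q [-1.39  0.34  1.52 -0.    1.28 -0.15]
d [ 0.409  -0.3893  0.1137] w [-0.06  0.   16.27]
```

move_arm([
  {"x": 0.02, "y": -0.02, "z": -0.04, "wx": 0, "wy": 0, "wz": 2, "hand": 1},
  {"x": 0.06, "y": -0.06, "z": -0.06, "wx": 0, "wy": 0, "wz": 4, "hand": 1},
  {"x": 0.1, "y": -0.095, "z": -0.06, "wx": 0, "wy": 0, "wz": 6, "hand": 1},
  {"x": 0.14, "y": -0.13, "z": -0.06, "wx": 0, "wy": 0, "wz": 8, "hand": 1},
  {"x": 0.18, "y": -0.17, "z": -0.06, "wx": 0, "wy": 0, "wz": 10, "hand": 1},
  {"x": 0.22, "y": -0.21, "z": -0.06, "wx": 0, "wy": 0, "wz": 12, "hand": 1},
  {"x": 0.26, "y": -0.25, "z": -0.06, "wx": 0, "wy": 0, "wz": 14, "hand": 1},
  {"x": 0.3, "y": -0.29, "z": -0.06, "wx": 0, "wy": 0, "wz": 16.3, "hand": 1},
])

```text
time: 1.15
tool_pos: [0.3597, -0.1253, 0.2867]
tool_rot: [3.141, -0.0, 0.039]
contact_force: [1.6, -0.7, -0.1]
opening: 0.0917
```

```bash
python3 -c "
from h import *
go((-.165,0,.113),0)"
```

```text
t 1.15 tcp mach [-0.2413 -0.1246  0.2867] F mach [ 1.6 -0.8 -0.1] rot [ 3.1413e+00 -3.0000e-04  3.8700e-02] op 0.092 q [-0.54  0.02  1.76 -0.    1.36  1.  ]
d [ 0.0759 -0.1248  0.1737] w [ 0.02 -0.02 -0.13]
```

move_arm([
  {"x": 0.02, "y": -0.04, "z": 0.0, "wx": 0, "wy": 0, "wz": 0, "hand": 1},
  {"x": 0.05, "y": -0.085, "z": 0.02, "wx": 0, "wy": 0, "wz": 0, "hand": 1},
  {"x": 0.073, "y": -0.125, "z": 0.05, "wx": 0, "wy": 0, "wz": 0, "hand": 1},
  {"x": 0.076, "y": -0.125, "z": 0.09, "wx": 0, "wy": 0, "wz": 0, "hand": 1},
  {"x": 0.076, "y": -0.125, "z": 0.13, "wx": 0, "wy": 0, "wz": 0, "hand": 1},
  {"x": 0.076, "y": -0.125, "z": 0.155, "wx": 0, "wy": 0, "wz": 0, "hand": 1},
  {"x": 0.076, "y": -0.125, "z": 0.172, "wx": 0, "wy": 0, "wz": 0, "hand": 1},
  {"x": 0.076, "y": -0.125, "z": 0.173, "wx": 0, "wy": 0, "wz": 0, "hand": 1},
])

```text
time: 2.15
tool_pos: [0.4293, 0.0011, 0.1127]
tool_rot: [-3.141, 0.003, 0.04]
contact_force: [0.1, 0.8, 0.4]
opening: 0.0919
```

```bash
python3 -c "
from h import *
go((-.097,0,.113),0)"
```

```text
t 2.15 tcp mach [-0.1666 -0.0012  0.1127] F mach [0.2 0.8 0.4] rot [-3.141e+00  3.000e-03  4.030e-02] op 0.092 q [-0.18  0.31  1.93 -0.    0.9   1.35]
d [ 0.0696 -0.0012 -0.0005] w [-0.03  0.17 -0.03]
```

move_arm([
  {"x": 0.012, "y": -0.001, "z": 0, "wx": 0, "wy": 0, "wz": 0, "hand": 1},
  {"x": 0.022, "y": -0.001, "z": 0, "wx": 0, "wy": 0, "wz": 0, "hand": 1},
  {"x": 0.029, "y": -0.001, "z": 0, "wx": 0, "wy": 0, "wz": 0, "hand": 1},
  {"x": 0.036, "y": -0.001, "z": 0, "wx": 0, "wy": 0, "wz": 0, "hand": 1},
  {"x": 0.043, "y": -0.001, "z": 0, "wx": 0, "wy": 0, "wz": 0, "hand": 1},
  {"x": 0.05, "y": -0.001, "z": 0, "wx": 0, "wy": 0, "wz": 0, "hand": 1},
  {"x": 0.056, "y": -0.001, "z": 0, "wx": 0, "wy": 0, "wz": 0, "hand": 1},
  {"x": 0.06, "y": -0.001, "z": 0, "wx": 0, "wy": 0, "wz": 0, "hand": 1},
])

```text
time: 3.15
tool_pos: [0.4904, 0.0044, 0.1136]
tool_rot: [3.141, 0.0, 0.04]
contact_force: [-2.7, 0.0, 2.8]
opening: 0.0919
```

```bash
python3 -c "
from h import *
go((-.097,0,.113),0)"
```

```text
t 3.15 tcp mach [-0.1054 -0.0004  0.1136] F mach [-2.7  0.1  2.8] rot [3.1415e+00 2.0000e-04 4.0300e-02] op 0.092 q [-0.15  0.41  1.78 -0.    0.96  1.38]
d [ 0.0084 -0.0004  0.0006] w [ 0.01  0.01 -0.03]
```

Contact confirmed at about 2.7 N. I'll creep forward until the stop resists.

move_arm([
  {"x": 0.002, "y": 0, "z": 0, "wx": 0, "wy": 0, "wz": 0, "hand": 1},
  {"x": 0.004, "y": 0, "z": 0, "wx": 0, "wy": 0, "wz": 0, "hand": 1},
  {"x": 0.006, "y": 0, "z": 0, "wx": 0, "wy": 0, "wz": 0, "hand": 1},
  {"x": 0.007, "y": 0, "z": 0, "wx": 0, "wy": 0, "wz": 0, "hand": 1},
  {"x": 0.008, "y": 0, "z": 0, "wx": 0, "wy": 0, "wz": 0, "hand": 1},
])

```text
time: 3.78
tool_pos: [0.4976, 0.0047, 0.1137]
tool_rot: [3.142, 0.001, 0.04]
contact_force: [-5.4, -0.7, 4.6]
opening: 0.092
```

```bash
python3 -c "
from h import *
go((-.097,0,.113),0)"
```

```text
t 3.77 tcp mach [-0.0982 -0.0004  0.1137] F mach [-5.5 -0.5  4.6] rot [3.1415e+00 1.3000e-03 4.0400e-02] op 0.092 q [-0.14  0.42  1.75 -0.    0.97  1.39]
d [ 0.0012 -0.0004  0.0007] w [ 0.    0.07 -0.03]
```

move_arm([
  {"x": 0.001, "y": 0, "z": 0, "wx": 0, "wy": 0, "wz": 0, "hand": 1},
  {"x": 0.002, "y": 0, "z": 0, "wx": 0, "wy": 0, "wz": 0, "hand": 1},
  {"x": 0.003, "y": 0, "z": 0, "wx": 0, "wy": 0, "wz": 0, "hand": 1},
  {"x": 0.003, "y": 0, "z": 0, "wx": 0, "wy": 0, "wz": 0, "hand": 1},
])

```text
time: 4.28
tool_pos: [0.4977, 0.0047, 0.1136]
tool_rot: [-3.142, 0.008, 0.041]
contact_force: [-14.7, -1.2, 10.8]
opening: 0.0913
```

```bash
python3 -c "
from h import *
go((-.097,0,.113),0)"
```

```text
t 4.28 tcp mach [-0.0981 -0.0004  0.1136] F mach [-14.7  -0.6  10.8] rot [-3.1416  0.0076  0.0407] op 0.091 q [-0.14  0.42  1.75 -0.    0.98  1.39]
d [ 0.0011 -0.0004  0.0005] w [-0.    0.43 -0.01]
```

move_arm([
  {"x": -0.01, "y": 0, "z": 0, "wx": 0, "wy": 0, "wz": 0, "hand": 1},
  {"x": -0.035, "y": 0, "z": 0, "wx": 0, "wy": 0, "wz": 0, "hand": 1},
  {"x": -0.04, "y": 0, "z": -0.03, "wx": 0, "wy": 0, "wz": 0, "hand": 0.5},
  {"x": -0.04, "y": 0, "z": -0.08, "wx": 0, "wy": 0, "wz": 0, "hand": 0},
  {"x": -0.04, "y": 0, "z": -0.13, "wx": 0, "wy": 0, "wz": 0, "hand": 0},
  {"x": -0.04, "y": 0, "z": -0.18, "wx": 0, "wy": 0, "wz": -10, "hand": 0},
  {"x": -0.04, "y": 0, "z": -0.2, "wx": 0, "wy": 0, "wz": -20, "hand": 0},
  {"x": -0.04, "y": 0, "z": -0.2, "wx": 0, "wy": 0, "wz": -30, "hand": 0},
])

```text
time: 5.28
tool_pos: [0.4625, 0.0031, 0.3159]
tool_rot: [3.137, -0.005, 0.57]
contact_force: [0.2, 0.9, -0.9]
opening: 0.0362
```

```bash
python3 -c "
from h import *
go((.015,.145,.30),np.pi/2)
crop('side','pics/s1.png',180,110,160,180,3.3)"
```

```text
t 5.28 tcp mach [-0.1334 -0.0005  0.3159] F mach [ 0.3  0.9 -0.9] rot [ 3.1375 -0.0049  0.5698] op 0.036 q [-0.16  0.16  1.52  0.    1.45  0.84]
d [ 0.2014 -0.0509  0.0167] w [  0.36  -0.13 -59.7 ]
```

View pics/s1.png

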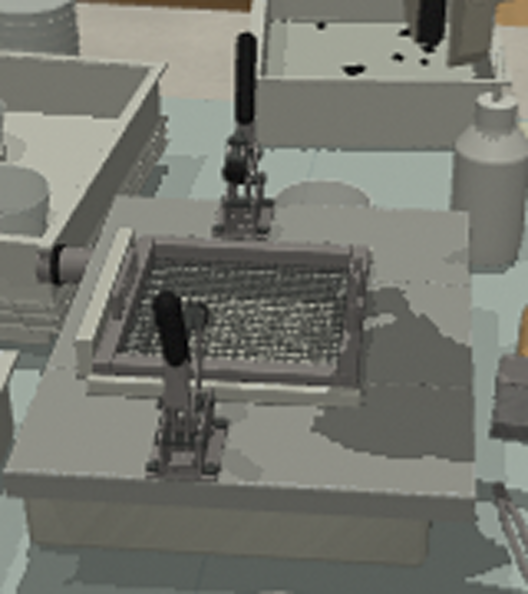

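The side view shows the frame's back rail against the stop bar, with both handles up at crop (245,75) and (170,325). Next is the left clamp.

move_arm([
  {"x": 0.025, "y": -0.006, "z": 0.005, "wx": 0, "wy": 0, "wz": -9, "hand": 0},
  {"x": 0.06, "y": -0.015, "z": 0.01, "wx": 0, "wy": 0, "wz": -18, "hand": 0},
  {"x": 0.1, "y": -0.025, "z": 0.015, "wx": 0, "wy": 0, "wz": -27, "hand": 0},
  {"x": 0.14, "y": -0.035, "z": 0.016, "wx": 0, "wy": 0, "wz": -36, "hand": 0},
  {"x": 0.175, "y": -0.044, "z": 0.016, "wx": 0, "wy": 0, "wz": -45, "hand": 0},
  {"x": 0.195, "y": -0.049, "z": 0.016, "wx": 0, "wy": 0, "wz": -53, "hand": 0},
  {"x": 0.201, "y": -0.051, "z": 0.016, "wx": 0.3, "wy": 0, "wz": -59.7, "hand": 0},
  {"x": 0.201, "y": -0.051, "z": 0.016, "wx": 0.3, "wy": 0, "wz": -59.7, "hand": 0},
])

```text
time: 6.32
tool_pos: [0.6042, 0.1542, 0.297]
tool_rot: [-3.137, -0.003, 1.603]
contact_force: [-0.2, 1.2, -0.1]
opening: 0.0006
```

```bash
cat >> h.py <<'E'
def plan(sgn,s=.09,n=8,a1=3):  # TCP path (machine): handle 66deg->a1, finger corner on the grip's inner/upper side
    out=[]
    for a in np.linspace(66,a1,n):
        f=(66-a)/63;A=np.radians(a);pin=np.array([.145,.143])*(1-f)+np.array([.126,.151])*f
        c=pin+s*np.array([np.cos(A),np.sin(A)])+.008*np.array([-np.sin(A),np.cos(A)])
        out.append((.015,sgn*(c[0]-.0095),c[1]))
    return np.array(out)
E
python3 -c "
from h import *
go((.015,.150,.228),np.pi/2)
print(plan(1,n=10).round(3))
x,y=[.0885,-.0875],[.085,-.085]
for X in x:
  for Y in y: print(X,Y,((proj('side',m2w((X,Y,.123)))[0]-[180,110])*3.3).round())"
```

```text
t 6.33 tcp mach [0.0144 0.1446 0.297 ] F mach [-0.2  1.2 -0.1] rot [-3.1372e+00 -2.5000e-03  1.6033e+00] op 0.001 q [0.13 0.5  1.09 0.   1.56 0.09]
d [0.0052 0.0009 0.069 ] w [-0.25 -0.15 -0.48]
[[0.015 0.165 0.228]
 [0.015 0.173 0.225]
 [0.015 0.18  0.221]
 [0.015 0.187 0.215]
 [0.015 0.193 0.208]
 [0.015 0.198 0.201]
 [0.015 0.202 0.192]
 [0.015 0.204 0.183]
 [0.015 0.206 0.174]
 [0.015 0.206 0.164]]
0.0885 0.085 [ 89. 364.]
0.0885 -0.085 [136. 235.]
-0.0875 0.085 [355. 378.]
-0.0875 -0.085 [368. 246.]
```

move_arm([
  {"x": 0.003, "y": 0.001, "z": 0.03, "wx": 0, "wy": 0, "wz": -0.5, "hand": 0},
  {"x": 0.005, "y": 0.001, "z": 0.06, "wx": 0, "wy": 0, "wz": -0.5, "hand": 0},
  {"x": 0.01, "y": 0.001, "z": 0.069, "wx": 0, "wy": 0, "wz": -0.5, "hand": 0},
  {"x": 0.02, "y": 0.001, "z": 0.069, "wx": 0, "wy": 0, "wz": -0.5, "hand": 0},
  {"x": 0.028, "y": 0.001, "z": 0.072, "wx": 0, "wy": 0, "wz": -0.5, "hand": 0},
  {"x": 0.035, "y": 0.001, "z": 0.076, "wx": 0, "wy": 0, "wz": -0.5, "hand": 0},
])

```text
time: 7.08
tool_pos: [0.6038, 0.1893, 0.2237]
tool_rot: [-3.141, -0.002, 1.614]
contact_force: [-2.1, -4.2, 5.9]
opening: 0.0002
```

```bash
python3 -c "
from h import *
go((.015,.180,.221),np.pi/2)"
```

```text
t 7.08 tcp mach [0.0155 0.1797 0.2237] F mach [-2.3 -4.1  5.9] rot [-3.1405e+00 -2.1000e-03  1.6142e+00] op 0.0 q [0.18 0.55 1.2  0.   1.39 0.14]
d [ 0.0003 -0.0005  0.0028] w [-0.06 -0.12  0.15]
```

move_arm([
  {"x": 0.007, "y": 0, "z": 0.006, "wx": 0, "wy": 0, "wz": 0, "hand": 0},
  {"x": 0.013, "y": 0, "z": 0.013, "wx": 0, "wy": 0, "wz": 0, "hand": 0},
  {"x": 0.018, "y": 0, "z": 0.02, "wx": 0, "wy": 0, "wz": 0, "hand": 0},
  {"x": 0.022, "y": 0, "z": 0.029, "wx": 0, "wy": 0, "wz": 0, "hand": 0},
  {"x": 0.024, "y": 0, "z": 0.038, "wx": 0, "wy": 0, "wz": 0, "hand": 0},
  {"x": 0.026, "y": 0, "z": 0.047, "wx": 0, "wy": 0, "wz": 0, "hand": 0},
  {"x": 0.026, "y": 0, "z": 0.053, "wx": 0, "wy": 0, "wz": 0, "hand": 0},
  {"x": 0.026, "y": 0, "z": 0.058, "wx": 0, "wy": 0, "wz": 0, "hand": 0},
])

```text
time: 8.07
tool_pos: [0.6014, 0.215, 0.1628]
tool_rot: [-3.136, -0.002, 1.615]
contact_force: [-0.1, 0.4, -0.4]
opening: 0.0003
```

```bash
python3 -c "
from h import *
go((.015,.206,.164),np.pi/2)"
```

```text
t 8.07 tcp mach [0.0141 0.2055 0.1628] F mach [-0.1  0.4 -0.4] rot [-3.1357e+00 -2.2000e-03  1.6146e+00] op 0.0 q [0.22 0.6  1.27 0.   1.27 0.18]
d [ 0.0005  0.0009 -0.0012] w [-0.34 -0.12  0.17]
```

move_arm([
  {"x": 0, "y": 0, "z": 0.002, "wx": 0, "wy": 0, "wz": 0, "hand": 0},
  {"x": 0, "y": 0, "z": 0.004, "wx": 0, "wy": 0, "wz": 0, "hand": 0},
])

```text
time: 8.32
tool_pos: [0.6019, 0.215, 0.1597]
tool_rot: [-3.137, -0.002, 1.614]
contact_force: [0.4, 0.3, 0.8]
opening: 0.0006
```

move_arm([
  {"x": 0, "y": 0, "z": -0.03, "wx": 0, "wy": 0, "wz": 0, "hand": 0},
  {"x": 0, "y": 0, "z": -0.08, "wx": 0, "wy": 0, "wz": 0, "hand": 0},
  {"x": 0, "y": 0, "z": -0.13, "wx": 0, "wy": 0, "wz": 0, "hand": 0},
  {"x": -0.04, "y": 0, "z": -0.14, "wx": 0, "wy": 0, "wz": 0, "hand": 0},
  {"x": -0.1, "y": 0, "z": -0.14, "wx": 0, "wy": 0, "wz": 0, "hand": 0},
  {"x": -0.16, "y": 0, "z": -0.14, "wx": 0, "wy": 0, "wz": 0, "hand": 0},
  {"x": -0.22, "y": 0, "z": -0.14, "wx": 0, "wy": 0, "wz": 0, "hand": 0},
  {"x": -0.28, "y": 0, "z": -0.14, "wx": 0, "wy": 0, "wz": 0, "hand": 0},
])

```text
time: 9.32
tool_pos: [0.6146, -0.0669, 0.2996]
tool_rot: [-3.138, -0.002, 1.615]
contact_force: [1.7, -0.4, -0.0]
opening: 0.0004
```

```bash
python3 -c "
from h import *
go((.015,-.147,.30),np.pi/2)
crop('side','pics/s2.png',180,110,160,180,3.3)"
```

```text
t 9.32 tcp mach [ 0.0157 -0.0767  0.2996] F mach [ 1.6 -0.5 -0. ] rot [-3.1382e+00 -2.3000e-03  1.6147e+00] op 0.0 q [-0.23  0.48  1.1   0.    1.56 -0.28]
d [-0.0703 -0.001  -0.0006] w [-0.2  -0.13  0.17]
```

View pics/s2.png

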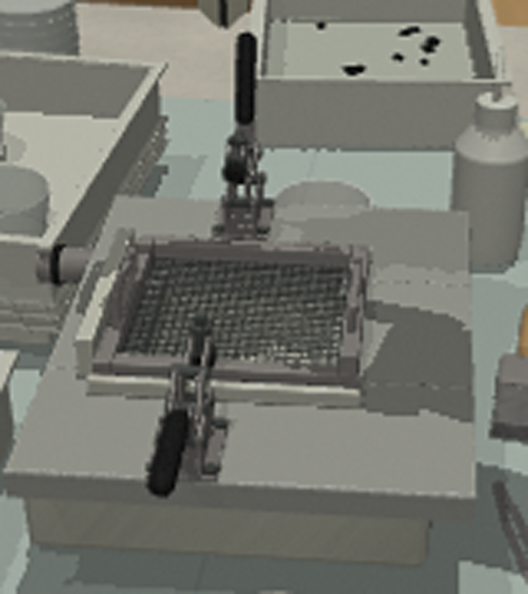

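The left handle now lies outward, with its grip from crop (175,420) to (163,485), its arm is down on the rail, and the frame is still home. Now the right clamp.

move_arm([
  {"x": -0.04, "y": 0, "z": 0, "wx": 0, "wy": 0, "wz": 0, "hand": 0},
  {"x": -0.068, "y": -0.001, "z": 0, "wx": 0, "wy": 0, "wz": 0, "hand": 0},
  {"x": -0.07, "y": -0.001, "z": 0.03, "wx": 0, "wy": 0, "wz": 0, "hand": 0},
  {"x": -0.073, "y": -0.001, "z": 0.06, "wx": 0, "wy": 0, "wz": 0, "hand": 0},
  {"x": -0.078, "y": -0.001, "z": 0.072, "wx": 0, "wy": 0, "wz": 0, "hand": 0},
  {"x": -0.088, "y": -0.001, "z": 0.072, "wx": 0, "wy": 0, "wz": 0, "hand": 0},
  {"x": -0.096, "y": -0.001, "z": 0.075, "wx": 0, "wy": 0, "wz": 0, "hand": 0},
  {"x": -0.103, "y": -0.001, "z": 0.079, "wx": 0, "wy": 0, "wz": 0, "hand": 0},
])

```text
time: 10.38
tool_pos: [0.6186, -0.1681, 0.222]
tool_rot: [-3.141, -0.002, 1.615]
contact_force: [-1.2, 3.8, 7.6]
opening: 0.0004
```

```bash
python3 -c "
from h import *
go((.015,-.180,.221),np.pi/2)
for p in [(.015,.239,.157),(.015,.216,.156),(.015,.126,.151)]: print(((proj('side',m2w(p))[0]-[180,110])*3.3).round())"
```

```text
t 10.38 tcp mach [ 0.0157 -0.178   0.222 ] F mach [-1.   3.8  7.6] rot [-3.1406e+00 -1.7000e-03  1.6147e+00] op 0.0 q [-0.39  0.56  1.18  0.    1.4  -0.43]
d [-0.002  -0.0007  0.001 ] w [-0.05 -0.1   0.17]
[155. 480.]
[162. 456.]
[188. 371.]
```

move_arm([
  {"x": -0.007, "y": 0, "z": 0.006, "wx": 0, "wy": 0, "wz": 0, "hand": 0},
  {"x": -0.013, "y": 0, "z": 0.013, "wx": 0, "wy": 0, "wz": 0, "hand": 0},
  {"x": -0.018, "y": 0, "z": 0.02, "wx": 0, "wy": 0, "wz": 0, "hand": 0},
  {"x": -0.022, "y": 0, "z": 0.029, "wx": 0, "wy": 0, "wz": 0, "hand": 0},
  {"x": -0.024, "y": 0, "z": 0.038, "wx": 0, "wy": 0, "wz": 0, "hand": 0},
  {"x": -0.026, "y": 0, "z": 0.047, "wx": 0, "wy": 0, "wz": 0, "hand": 0},
  {"x": -0.026, "y": 0, "z": 0.054, "wx": 0, "wy": 0, "wz": 0, "hand": 0},
  {"x": -0.026, "y": 0, "z": 0.061, "wx": 0, "wy": 0, "wz": 0, "hand": 0},
])

```text
time: 11.38
tool_pos: [0.6183, -0.1936, 0.1578]
tool_rot: [-3.136, -0.003, 1.614]
contact_force: [-1.0, -2.5, 2.0]
opening: 0.0008
```

move_arm([
  {"x": 0, "y": 0, "z": 0.001, "wx": 0, "wy": 0, "wz": 0, "hand": 0},
])

```text
time: 11.5
tool_pos: [0.6184, -0.1937, 0.1574]
tool_rot: [-3.136, -0.002, 1.615]
contact_force: [-2.6, -0.5, 3.2]
opening: 0.0006
```

move_arm([
  {"x": 0, "y": 0, "z": -0.03, "wx": 0, "wy": 0, "wz": 0, "hand": 0},
  {"x": 0, "y": 0, "z": -0.08, "wx": 0, "wy": 0, "wz": 0, "hand": 0},
  {"x": 0, "y": 0, "z": -0.13, "wx": 0, "wy": 0, "wz": 0, "hand": 0},
  {"x": 0, "y": -0.05, "z": -0.15, "wx": 0, "wy": 0, "wz": 0, "hand": 0},
  {"x": 0, "y": -0.1, "z": -0.15, "wx": 0, "wy": 0, "wz": 0, "hand": 0},
  {"x": 0, "y": -0.16, "z": -0.15, "wx": 0, "wy": 0, "wz": 0, "hand": 0},
  {"x": 0, "y": -0.2, "z": -0.15, "wx": 0, "wy": 0, "wz": 0, "hand": 0},
  {"x": 0, "y": -0.2, "z": -0.15, "wx": 0, "wy": 0, "wz": 0, "hand": 0},
])

```text
time: 12.5
tool_pos: [0.4178, -0.2025, 0.3096]
tool_rot: [-3.138, -0.002, 1.613]
contact_force: [-0.0, -1.0, 0.5]
opening: 0.0004
```

```bash
python3 -c "
from h import *
state()
crop('side','pics/s3.png',180,110,160,180,3.3)
cv2.imwrite('pics/t3.png',cv2.resize(viewer.read_camera('top')[:,:,::-1],(800,600),interpolation=cv2.INTER_CUBIC))"
```

```text
t 12.5 tcp mach [-0.1864 -0.2042  0.3096] F mach [-0.1 -1.   0.5] rot [-3.1381e+00 -1.7000e-03  1.6129e+00] op 0.0 q [-0.62  0.18  1.52 -0.    1.45 -0.66]
```

View pics/s3.png

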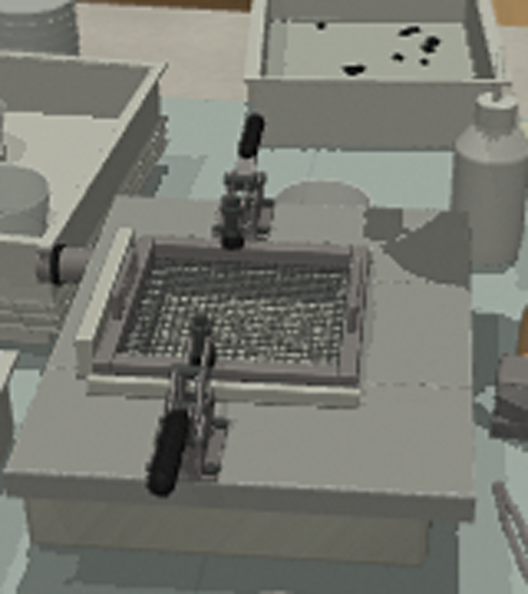

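View pics/t3.png

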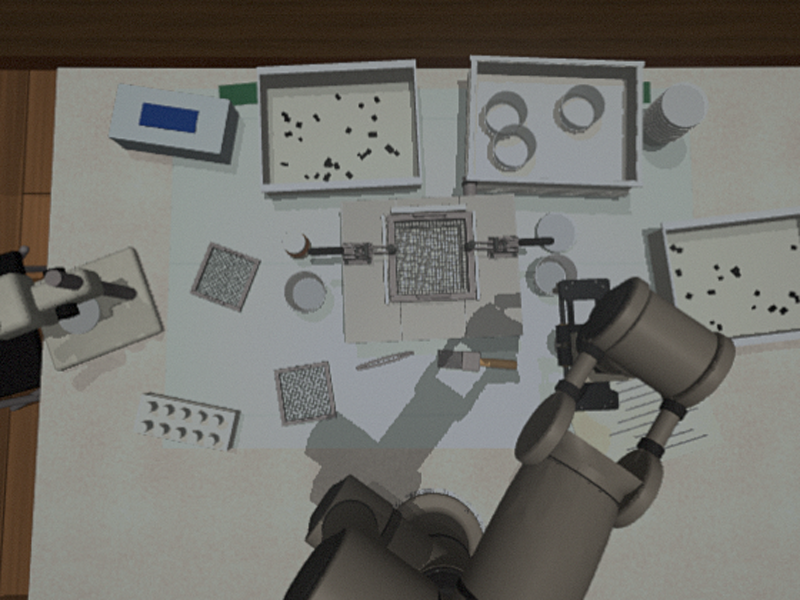

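Both handles lie outward: in the top view their ends are near (300,250) and (552,240). Both feet are on the rails, the frame is against the stop, and the bystanders haven't moved. I'll check the right handle's end and the frame position numerically, then hand in.

```bash
python3 -c "
from h import *
for p in [(.015,-.239,.157),(.015,-.126,.151)]: print('side',((proj('side',m2w(p))[0]-[180,110])*3.3).round(),'top',(proj('top',m2w(p))[0]/.7).round())
for p in [(.0885,.085,.123),(-.0875,.085,.123),(-.0875,-.085,.123),(.015,.239,.157)]: print('top',p,(proj('top',m2w(p))[0]/.7).round())
print(robot.hand_in())"
```

```text
side [255. 111.] top [554. 241.]
side [239. 181.] top [495. 244.]
top (0.0885, 0.085, 0.123) [385. 214.]
top (-0.0875, 0.085, 0.123) [389. 302.]
top (-0.0875, -0.085, 0.123) [475. 298.]
top (0.015, 0.239, 0.157) [307. 251.]
the job is handed in; nothing more can be done
None
```

The job is done and handed in after about 12.6 s of robot time. The frame is home against the back stop, and both clamps are locked on it.

- **Frame:** I pushed it straight back about 38 mm with the open fingertips. It stopped moving at about 15 N, and afterwards its corners were within about 3 pixels of their predicted home positions in both views.
- **Clamps:** I pushed the left handle over, then the right, outward and down with closed fingertips. After the robot withdrew, both stayed down. In the last pictures the handle ends were within about 10 pixels (enlarged pictures) of the predicted locked positions, and both feet were on the rails.
- **Other items:** Everything else stood where it began. The wash bottle was hidden under the gripper in the last top view, but the side view shows it in place.

No check failed or disagreed, though the clamp angles and foot pressure could only be judged from the pictures. The push on the stop also showed about 11 N of upward force on the fingers. I could not explain it, and the later pictures showed no effect on the frame.

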